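# Turn the parts carousel to the grease tin

## Task

Push the round parts carousel on the bench round by the red pegs on its rim until the open blue grease tin standing on it is squarely in front of the yellow pointer, and leave it at rest there. Push gently with the fingertips or the outside of the fingers; do not touch or lift the things standing on the carousel, and leave the loose things on the bench beside it where they are.

Things in the scene. Friction and masses are not known exactly. Their poses are not given: they have to be found in the camera images.
- stand: Fixed grey stand of the parts carousel, base radius 85 mm. Origin on the turning axis, at bench level; z up. Its -x axis points to the carousel's front, where it carries the pointer: a yellow diamond, 28 mm across, 147 mm from the axis, top at z = 0.042. Place and yaw (up to 0.35 rad either way) vary.
- turntable: Round plywood plate, radius 130 mm, z = 0.028 to 0.040; turns either way without stops about the stand's axis. Origin on the axis at its underside. Red pegs at 45, 135, 225, 315 degrees from its x axis; quarters between, parted by ribs 14 mm high; steel hub to z = 0.059. Friction 0.15 N m (1 to 2 N at a peg): it stops almost at once when no longer pushed.
- grease_tin: Open blue grease tin, 62 mm diameter, 50 mm tall, loose: the one to bring to the pointer. It stands in one of the four quarters of the turntable, about 70 mm from its axis; which quarter changes. Origin: centre of its underside, on the plate's top (z = 0.040). 
- nut_tin: Open bare metal tin with nuts, 74 mm diameter, 45 mm tall, loose; stands in one of the four quarters of the turntable, about 70 mm from its axis; which quarter changes. Origin: centre of its underside, on the plate's top (z = 0.040). 
- coil_bobbin: Copper wire bobbin with dark flanges, 56 mm diameter, 48 mm tall, loose; stands in one of the four quarters of the turntable, about 70 mm from its axis; which quarter changes. Origin: centre of its underside, on the plate's top (z = 0.040). 
- insulator_1: White porcelain insulator, 40 mm diameter, 54 mm tall, loose; stands in one of the four quarters of the turntable, about 70 mm from its axis; which quarter changes. Origin: centre of its underside, on the plate's top (z = 0.040). 
- pliers: Pliers, 51 x 170 x 11 mm, loose on the bench to the left of the carousel; a bystander. Origin: centre of the underside.
- brass_bush: Brass bush, 34 mm diameter, 30 mm tall, loose on the bench to the right of the carousel; a bystander. Origin: centre of the underside.
- steel_block: Steel block, 32 x 45 x 28 mm, loose on the bench to the left of the carousel; a bystander. Origin: centre of the underside.
- peg_1 (a point): One of the four alike red upright pegs on the turntable's rim, 14 mm diameter (20 mm at its foot), 120 mm from the axis, from the plate top at z = 0.040 up to z = 0.085. This point lies on the peg's axis at z = 0.065; it moves with the turntable.
- peg_2 (a point): One of the four alike red upright pegs on the turntable's rim, 14 mm diameter (20 mm at its foot), 120 mm from the axis, from the plate top at z = 0.040 up to z = 0.085. This point lies on the peg's axis at z = 0.065; it moves with the turntable.
- peg_3 (a point): One of the four alike red upright pegs on the turntable's rim, 14 mm diameter (20 mm at its foot), 120 mm from the axis, from the plate top at z = 0.040 up to z = 0.085. This point lies on the peg's axis at z = 0.065; it moves with the turntable.
- peg_4 (a point): One of the four alike red upright pegs on the turntable's rim, 14 mm diameter (20 mm at its foot), 120 mm from the axis, from the plate top at z = 0.040 up to z = 0.085. This point lies on the peg's axis at z = 0.065; it moves with the turntable.
Mind the look-alikes: they are no part of the job. Of the things that look like the grease_tin, the larger one is meant.

How it is judged:
At the end, for the whole second after the job is handed in: The grease tin stands on the plate at the pointer side of the carousel, its centre within 10 mm sideways of the line from the axis to the pointer; the carousel is at rest, and all four things stand upright on the plate, 50 to 90 mm from the axis (y of grease_tin in the frame of stand between -0.01 and 0.01 m and x of grease_tin in the frame of stand between -0.085 and -0.055 m and angular speed of turntable below 0.05 rad/s and height (world z) of grease_tin between 0.034 and 0.046 m and angle between each of grease_tin, nut_tin, coil_bobbin, insulator_1's own z axis and vertical below 0.1 rad and horizontal distance between grease_tin and turntable between 0.05 and 0.09 m and height (world z) of nut_tin between 0.034 and 0.046 m and horizontal distance between nut_tin and turntable between 0.05 and 0.09 m and height (world z) of coil_bobbin between 0.034 and 0.046 m and horizontal distance between coil_bobbin and turntable between 0.05 and 0.09 m and height (world z) of insulator_1 between 0.034 and 0.046 m and horizontal distance between insulator_1 and turntable between 0.05 and 0.09 m); the robot touches nothing.
It fails at once if a thing standing on the carousel is touched by the robot (over 1 N) (contact force between any of the fingers, the arm and grease_tin above 1 N or contact force between any of the fingers, the arm and nut_tin above 1 N or contact force between any of the fingers, the arm and coil_bobbin above 1 N or contact force between any of the fingers, the arm and insulator_1 above 1 N).
It fails at once if a thing on the carousel is lifted, tipped or shoved out of its place (height (world z) of any of grease_tin, nut_tin, coil_bobbin, insulator_1 above 0.05 m or angle between any of grease_tin, nut_tin, coil_bobbin, insulator_1's own z axis and vertical above 0.3 rad or horizontal distance between any of grease_tin, nut_tin, coil_bobbin, insulator_1 and turntable above 0.095 m).
It fails at once if the carousel or its stand is pushed hard or squeezed (over 25 N) (contact force between any of the fingers, the arm and turntable above 25 N or contact force between any of the fingers, the arm and stand above 25 N).
It fails at once if a loose thing on the bench beside the carousel is moved by more than 15 mm (distance of any of pliers, brass_bush, steel_block from where it was at the start of the episode above 0.015 m).
It also fails if it takes over 45 s, if anything falls off the work surface, if the arm or the gripper's body presses on something with over 40 N, if the wrist force passes 120 N, or if a joint passes its speed limit or range.

## Robot

A 7-joint arm with a two-finger parallel gripper is mounted at the origin on a cart in front of the work surface, level with it; the furniture and walls round the work are solid. World frame = base frame: x ahead of the robot, y to its left, z up, the work surface at z = 0. Lengths are in m, angles in rad, forces in N, time in s.
With the tool pointing down it reaches from about 0.425 to 0.925 m from the base axis. Payload 6.8 kg.
Tool frame: the origin (TCP) lies on the centre line of the jaws, within the pads' length; the fingertips stand 17 mm ahead of it and the grasp point (between the pads) lies 2 mm behind it; z points along the fingers, x is the direction in which the jaws open and shut, and the axes are right-handed (so a half turn about z gives the same grasp; the last joint's range is limited). The gripper opens to 85 mm and grips with 20 to 120 N. Pads are 22 mm wide; open, the fingers measure 114 mm over their backs; the gripper's body (76 mm by 85 mm) begins 54 mm behind the grasp point. The pads swing forward as they close: fully open they stand 13 mm farther back than shut.
Start: joints at [1.102, 0.477, 0.022, 1.555, -0.011, 1.109, -0.083], TCP at [0.238, -0.632, 0.225] pointing down, gripper open.
Joint ranges: [-2.96, 2.96], [-0.34, 2.1], [-1.41, 1.46], [0.24, 2.44], [-1.37, 4.51], [0.17, 1.92], [-2.96, 2.96]. Speed limits (rad/s): [2.39, 2.39, 3.14, 3.14, 3.14, 3.14, 3.14].

## Interface

Orientations are given as a unit quaternion [w, x, y, z].
In Python, from station import status, read_camera, camera_model, bot gives the robot as it stands.
- The arm moves only by the tool arm_command, never from a script. Its argument "series" is a list of rows, each a list of 3 entries, a list of its own where there are three numbers: the finger opening in mm, from 0 to 85.4, then the shift along the tool's x, y, z in mm, then the turn about the tool's z in rad. In form: [[gripper, [dx, dy, dz], roll], ...]. A call has 1 to 8 rows; each row is the pose to reach, as a shift and turn from the pose commanded when the call began, along the tool's axes at that moment; what a row does not reach only later rows make up. A row lasts 1/8 s, in which the tool goes at most 62.5 mm and 10.7 degrees, less where a joint would pass 70% of its speed; a pose out of reach is approached as far as the arm can. A call with a gripper value outside its range is refused whole. The fingers move at their own pace and stop on an object; "squeeze" is the grip in N (left out, the last holds). Time passes only in rows, so rows that repeat a pose let the fingers close. It gives the time, the measured TCP pose, the force and the opening at its end, in the units of the state.
- status.get_obs(): the state, without advancing time (a new reading comes with each control period).
- read_camera(name): name is "scene" or "top" or "wrist"; returns the picture (480x640x3 uint8, blue, green, red); there is no depth.
- camera_model(name): a dict with "fov_y" (degrees; the focal length in pixels is half the picture's height over the tangent of half this angle, whatever the lens; pixels are square), "cx", "cy" (the principal point, pixels), "R" (3x3) and "t" (3): a world point X has camera coordinates R X + t. Camera axes: x right, y down, z forward; pixel columns grow to the right and rows downward; lengths in m; the calibration is good to about 2 mm. A picture is of the moment at which its call begins: read the wrist's pose just before it. camera_model takes no time and is no camera call; for the wrist camera it gives the pose at the moment of the call.
- bot.hand_in(): hands the job in, once; it reports no verdict.
The state is a dict: "t": time; "q": joint angles; "joint_vel": joint speeds; "joint_torque": joint torques, N m; "eef_pos": TCP position; "tool_rot": TCP orientation; "contact_force": force on the tool from outside, world axes, zero at the start; "torque": the same for the moment, N m; "gripper_width": opening from 0.0 (shut) to 1.0 (fully open).
Only numpy, scipy, OpenCV 4.12 (cv2) and the standard library are available. Lean on these libraries where they do the work, as an engineer would, in place of code of your own. Each camera call takes 0.05 s, during which the arm holds its last target.

## Working session

There is one attempt and no reset: what is moved stays moved. The work goes in short steps, Python scripts to look and compute and a tool call to move; the robot and the scene stay as the last step left them, time stands still between calls to the robot, and variables do not carry over. Pictures are saved under pics/ and viewed, and the job is handed in when it is done.

Besides the shell and the picture viewer there is one more tool, called after "Request:" by a JSON object that holds its "name" and its "arguments". arm_command: Moves the arm, as the interface text tells. Its arguments: {"type":"object","properties":{"series":{"type":"array"},"squeeze":{"type":"number"}},"required":["series"]}

```bash
mkdir -p pics; python3 - <<'E'
from station import status, read_camera, camera_model, bot
import cv2
for n in ("top","scene"):
    cv2.imwrite(f"pics/{n}0.png",read_camera(n)); m=camera_model(n); print(n,m)
o=status.get_obs(); print(o['t'],o['eef_pos'],o['tool_rot'],o['gripper_width'],o['contact_force'])
E
```

```text
top {'fov_y': 43.70000817985556, 'cx': 332.5052477130756, 'cy': 243.54045273164274, 'R': array([[-0.01868265, -0.99982489, -0.00106926],
       [-0.98516694,  0.01859119, -0.17058861],
       [ 0.17057862, -0.00213365, -0.98534176]]), 't': array([0.26774778, 0.56211755, 1.26850301])}
scene {'fov_y': 48.98859805718223, 'cx': 322.4196554305031, 'cy': 240.60515271665525, 'R': array([[-0.91241434, -0.40895573, -0.01597722],
       [-0.31768975,  0.7323235 , -0.60230848],
       [ 0.258018  , -0.5444791 , -0.79810352]]), 't': array([0.59680601, 0.03096932, 0.99853957])}
0.1 [ 0.23811253 -0.63103469  0.22365535] [-4.16767938e-04  8.22517464e-01 -5.68739286e-01 -6.86919221e-04] 1.0010259953229914 [ 0.18916481 -0.13465375  0.13188752]
```

View pics/top0.png

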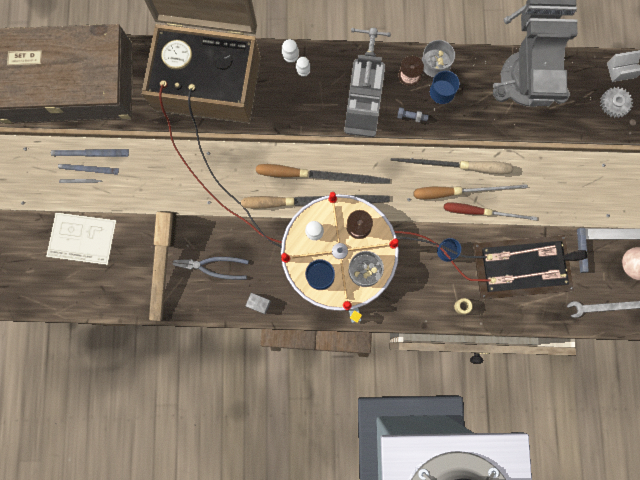

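View pics/scene0.png

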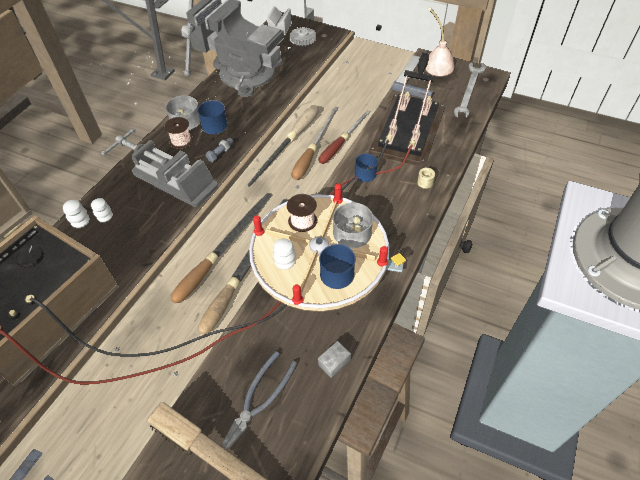

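The top view shows the carousel centred on its hub near (339,250). The pegs are at about (333,198), (394,243), (347,305) and (285,258). The blue grease tin is at (320,275) and the yellow pointer at (356,316).

```bash
cat > h.py <<'E'
import cv2,numpy as np
from station import status, read_camera, camera_model, bot
def ray(n,u,v,z,m=None):
    m=m or camera_model(n); f=240/np.tan(np.radians(m['fov_y']/2)); R=np.array(m['R']); t=np.array(m['t'])
    d=R.T@np.array([(u-m['cx'])/f,(v-m['cy'])/f,1]); c=-R.T@t
    return c+d*(z-c[2])/d[2]
def proj(n,X,m=None):
    m=m or camera_model(n); f=240/np.tan(np.radians(m['fov_y']/2)); p=np.array(m['R'])@np.array(X)+m['t']
    return m['cx']+f*p[0]/p[2], m['cy']+f*p[1]/p[2]
def blobs(img,kind,roi,amin=15):
    hsv=cv2.cvtColor(img,cv2.COLOR_BGR2HSV)
    r={'red':[((0,170,90),(6,255,255)),((174,170,90),(180,255,255))],'yellow':[((22,150,120),(34,255,255))],'blue':[((100,120,25),(125,255,255))]}[kind]
    m=sum(cv2.inRange(hsv,a,b) for a,b in r)
    k=np.zeros_like(m); x0,y0,x1,y1=roi; k[y0:y1,x0:x1]=m[y0:y1,x0:x1]
    n,l,s,c=cv2.connectedComponentsWithStats(k)
    return [(tuple(np.round(c[i],1)),tuple(s[i])) for i in range(1,n) if s[i][4]>=amin]
E
python3 - <<'E'
from h import *
im=cv2.imread('pics/top0.png')
for k in('red','yellow','blue'):
    for z in {'red':(.075,),'yellow':(.042,),'blue':(.09,)}[k]:
        for c,s in blobs(im,k,(265,185,412,330)): print(k,c,s,np.round(ray('top',*c,z),4))
im=cv2.imread('pics/scene0.png')
for k in('red','yellow','blue'):
    for z in {'red':(.065,),'yellow':(.042,),'blue':(.09,)}[k]:
        for c,s in blobs(im,k,(230,170,415,320)): print('scene',k,c,s,np.round(ray('scene',*c,z),4))
for n,u,v,z in(('top',339,250,.06),('top',317,258,.0)): print(np.round(ray(n,u,v,z),4))
for n,u,v in(('bush',463,307),('block',258,303),('blue2',450,250),('plier',250,263)): print(n,np.round(ray('top',u,v,.02),4))
cv2.imwrite('pics/c0.png',cv2.resize(im[160:330,220:440],None,fx=3.5,fy=3.5))
im=cv2.imread('pics/top0.png');cv2.imwrite('pics/c1.png',cv2.resize(im[180:335,230:490],None,fx=3,fy=3))
E
```

```text
red (np.float64(332.2), np.float64(197.4)) (np.int32(329), np.int32(192), np.int32(8), np.int32(11), np.int32(63)) [0.6647 0.256  0.075 ]
red (np.float64(393.7), np.float64(242.9)) (np.int32(390), np.int32(239), np.int32(9), np.int32(9), np.int32(61)) [0.5614 0.1253 0.075 ]
red (np.float64(285.0), np.float64(257.4)) (np.int32(281), np.int32(253), np.int32(9), np.int32(9), np.int32(55)) [0.5342 0.3597 0.075 ]
red (np.float64(346.6), np.float64(305.0)) (np.int32(343), np.int32(301), np.int32(8), np.int32(9), np.int32(53)) [0.4298 0.2298 0.075 ]
yellow (np.float64(355.7), np.float64(316.0)) (np.int32(350), np.int32(311), np.int32(12), np.int32(11), np.int32(80)) [0.408  0.2099 0.042 ]
blue (np.float64(320.1), np.float64(274.0)) (np.int32(307), np.int32(261), np.int32(27), np.int32(28), np.int32(415)) [0.4951 0.2846 0.09  ]
scene red (np.float64(337.5), np.float64(193.4)) (np.int32(333), np.int32(184), np.int32(9), np.int32(19), np.int32(119)) [0.5625 0.1303 0.065 ]
scene red (np.float64(257.6), np.float64(225.8)) (np.int32(253), np.int32(216), np.int32(11), np.int32(19), np.int32(128)) 
[... 223 characters left out ...]
nt32(292), np.int32(285), np.int32(11), np.int32(19), np.int32(145)) [0.5352 0.3674 0.065 ]
scene yellow (np.float64(398.3), np.float64(258.6)) (np.int32(391), np.int32(253), np.int32(15), np.int32(12), np.int32(97)) [0.4071 0.2134 0.042 ]
scene blue (np.float64(364.9), np.float64(174.6)) (np.int32(355), np.int32(170), np.int32(21), np.int32(12), np.int32(194)) [0.5244 0.0855 0.09  ]
scene blue (np.float64(336.6), np.float64(266.3)) (np.int32(320), np.int32(245), np.int32(34), np.int32(44), np.int32(929)) [0.4903 0.3036 0.09  ]
[0.5505 0.2433 0.06  ]
[0.5427 0.2929 0.    ]
bush [ 0.4244 -0.0283  0.02  ]
block [0.4417 0.4243 0.02  ]
blue2 [ 0.5523 -0.0062  0.02  ]
plier [0.5313 0.4424 0.02  ]
```

View pics/c1.png

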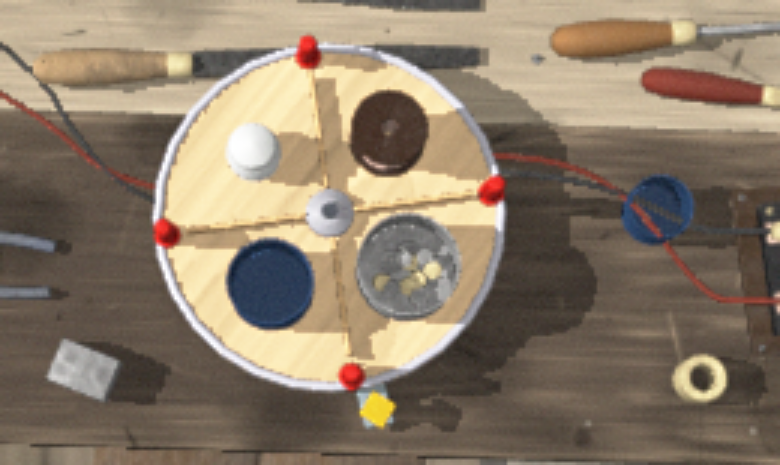

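```bash
cat >> h.py <<'E'
from scipy.spatial.transform import Rotation as Ro
def pose():
    o=status.get_obs(); w,x,y,z=o['tool_rot']; R=Ro.from_quat([x,y,z,w]).as_matrix()
    return o,np.array(o['eef_pos']),R
def rows(wps,g=0,p=None,R=None):
    """wps: (x,y,z,yaw_deg of tool x)"""
    if p is None: o,p,R=pose()
    y0=np.degrees(np.arctan2(R[1,0],R[0,0]))
    out=[]
    for x,y,z,yw in wps:
        d=R.T@(np.array([x,y,z])-p)*1000; dy=(yw-y0+180)%360-180
        out.append([g,[int(round(v)) for v in d],round(float(-np.radians(dy)),3)])
    print(out)
E
python3 - <<'E'
from h import *
o,p,R=pose(); print(np.round(R,3))
W=[]
N=22;az0,az1=-69.3,32.9
for i in range(1,N+1):
    s=i/N; a=np.radians(az0+(az1-az0)*s); r=.675+(.505-.675)*s; r-=.06*np.sin(np.pi*s)
    z=.225+min(.1,.03*i) if i<14 else .325-.125*(i-13)/9
    W.append((r*np.cos(a),r*np.sin(a),z,az0+(6.3-az0)*min(1,s*1.1)))
d=np.linalg.norm(np.diff(np.array(W)[:,:3],axis=0),axis=1);print(d.max())
print(np.round(W,3).tolist())
rows(W[:8])
E
```

```text
[[ 0.353 -0.936 -0.001]
 [-0.936 -0.353  0.001]
 [-0.002  0.    -1.   ]]
0.06277172791750625
[[0.282, -0.595, 0.255, -65.52], [0.321, -0.557, 0.285, -61.74], [0.356, -0.516, 0.315, -57.96], [0.387, -0.473, 0.325, -54.18], [0.414, -0.43, 0.325, -50.4], [0.437, -0.386, 0.325, -46.62], [0.457, -0.342, 0.325, -42.84], [0.473, -0.297, 0.325, -39.06], [0.486, -0.253, 0.325, -35.28], [0.496, -0.209, 0.325, -31.5], [0.503, -0.166, 0.325, -27.72], [0.508, -0.123, 0.325, -23.94], [0.511, -0.08, 0.325, -20.16], [0.511, -0.038, 0.311, -16.38], [0.509, 0.003, 0.297, -12.6], [0.504, 0.044, 0.283, -8.82], [0.497, 0.085, 0.269, -5.04], [0.488, 0.125, 0.256, -1.26], [0.476, 0.164, 0.242, 2.52], [0.461, 0.202, 0.228, 6.3], [0.444, 0.239, 0.214, 6.3], [0.424, 0.274, 0.2, 6.3]]
[[0, [-18, -54, -31], -0.066], [0, [-40, -104, -61], -0.132], [0, [-66, -151, -91], -0.198], [0, [-95, -195, -101], -0.264], [0, [-126, -236, -101], -0.33], [0, [-159, -273, -101], -0.396], [0, [-194, -307, -101], -0.462], [0, [-230, -338, -101], -0.528]]
```

Request:
{"name": "arm_command", "arguments": {"series": [[0, [-18, -52, -30], -0.066], [0, [-40, -104, -60], -0.132], [0, [-66, -151, -90], -0.2], [0, [-95, -195, -100], -0.264], [0, [-126, -236, -100], -0.33], [0, [-159, -273, -100], -0.4], [0, [-194, -307, -100], -0.46], [0, [-230, -338, -100], -0.53]]}}

```text
t: 1.1
eef_pos: [0.4737, -0.2953, 0.3241]
tool_rot: [-0.0, 0.943, -0.332, -0.0]
contact_force: [0.7, -0.2, -0.2]
gripper_width: -0.002
```

```bash
python3 - <<'E'
from h import *
o,p,R=pose(); print(o['t'],p,np.degrees(np.arctan2(R[1,0],R[0,0])),o['q'],o['gripper_width'])
# assume commanded pose = .473,-.297,.325,-39.1
a=np.radians(-39.1);Rc=np.array([[np.cos(a),np.sin(a),0],[np.sin(a),-np.cos(a),0],[0,0,-1]])
W=[[0.486, -0.253, 0.325, -35.28], [0.496, -0.209, 0.325, -31.5], [0.503, -0.166, 0.325, -27.72], [0.508, -0.123, 0.325, -23.94], [0.511, -0.08, 0.325, -20.16], [0.511, -0.038, 0.311, -16.38], [0.509, 0.003, 0.297, -12.6], [0.504, 0.044, 0.283, -8.82]]
rows(W,0,np.array([.473,-.297,.325]),Rc)
E
```

```text
1.1 [ 0.47372039 -0.29530065  0.32409971] -38.817384610890926 [ 0.65099018  0.21820551 -0.24449628  1.69687147  0.05545539  1.233892
 -0.28380023] -0.0015872400348106337
[[0, [-18, -42, 0], -0.067], [0, [-38, -83, 0], -0.133], [0, [-59, -121, 0], -0.199], [0, [-83, -157, 0], -0.265], [0, [-107, -192, 0], -0.331], [0, [-134, -225, 14], -0.397], [0, [-161, -256, 28], -0.463], [0, [-191, -284, 42], -0.528]]
```

Request:
{"name": "arm_command", "arguments": {"series": [[0, [-18, -42, 0], -0.067], [0, [-38, -83, 0], -0.133], [0, [-59, -121, 0], -0.2], [0, [-83, -157, 0], -0.265], [0, [-107, -192, 0], -0.33], [0, [-134, -225, 14], -0.4], [0, [-161, -256, 28], -0.463], [0, [-191, -284, 42], -0.53]]}}

```text
t: 2.1
eef_pos: [0.5031, 0.0452, 0.2818]
tool_rot: [0.0, 0.997, -0.074, -0.0]
contact_force: [0.1, -0.4, -0.3]
gripper_width: -0.0
```

```bash
python3 - <<'E'
from h import *
W=[[0.497, 0.085, 0.269, -5.04], [0.488, 0.125, 0.256, -1.26], [0.476, 0.164, 0.242, 2.52], [0.461, 0.202, 0.228, 6.3], [0.444, 0.239, 0.214, 6.3], [0.424, 0.274, 0.18, 6.3], [0.424, 0.274, 0.15, 6.3],[0.424, 0.274, 0.15, 6.3]]
rows(W)
o,p,R=pose();print(p,o['contact_force'])
E
```

```text
[[0, [-12, -39, 13], -0.06], [0, [-27, -77, 26], -0.126], [0, [-44, -114, 40], -0.192], [0, [-65, -149, 54], -0.258], [0, [-87, -183, 68], -0.258], [0, [-112, -215, 102], -0.258], [0, [-112, -215, 132], -0.258], [0, [-112, -215, 132], -0.258]]
[0.50306455 0.04515753 0.28180832] [ 0.06104163 -0.44392775 -0.26036217]
```

Request:
{"name": "arm_command", "arguments": {"series": [[0, [-12, -39, 13], -0.06], [0, [-27, -77, 26], -0.126], [0, [-44, -114, 40], -0.192], [0, [-65, -149, 54], -0.258], [0, [-87, -183, 68], -0.258], [0, [-112, -215, 102], -0.258], [0, [-112, -215, 132], -0.258], [0, [-112, -215, 132], -0.258]]}}

```text
t: 3.1
eef_pos: [0.4231, 0.2722, 0.1485]
tool_rot: [0.001, 0.999, 0.055, -0.002]
contact_force: [-0.8, -0.0, -0.5]
gripper_width: -0.001
```

```bash
python3 - <<'E'
from h import *
o,p,R=pose();print(p,np.degrees(np.arctan2(R[1,0],R[0,0])),o['q'])
m=camera_model('wrist');im=read_camera('wrist');cv2.imwrite('pics/w1.png',im)
cv2.imwrite('pics/s1.png',read_camera('scene'))
import pickle;pickle.dump(m,open('w1.pkl','wb'))
for z,k in((.075,'red'),(.042,'yellow'),(.09,'blue')):
    for c,s in blobs(im,k,(0,0,640,480),80): print(k,c,s,np.round(ray('w',*c,z,m),4))
for n in[(.4287,.2313,.085)]: print(proj('w',n,m))
E
```

```text
[0.42309858 0.27216937 0.14850394] 6.249149678069305 [-0.13342891  0.36957581 -0.67603067  1.99551571  0.2961844   0.87974726
 -0.85981014]
red (np.float64(557.1), np.float64(103.6)) (np.int32(518), np.int32(94), np.int32(64), np.int32(24), np.int32(650)) [0.5349 0.3649 0.075 ]
yellow (np.float64(281.5), np.float64(312.2)) (np.int32(273), np.int32(299), np.int32(23), np.int32(27), np.int32(162)) [0.4011 0.215  0.042 ]
(np.float64(323.93003720705116), np.float64(324.7891396413306))
```

View pics/w1.png

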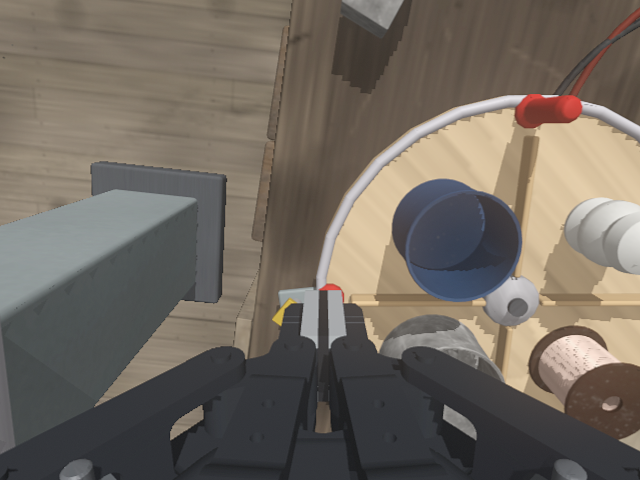

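View pics/s1.png

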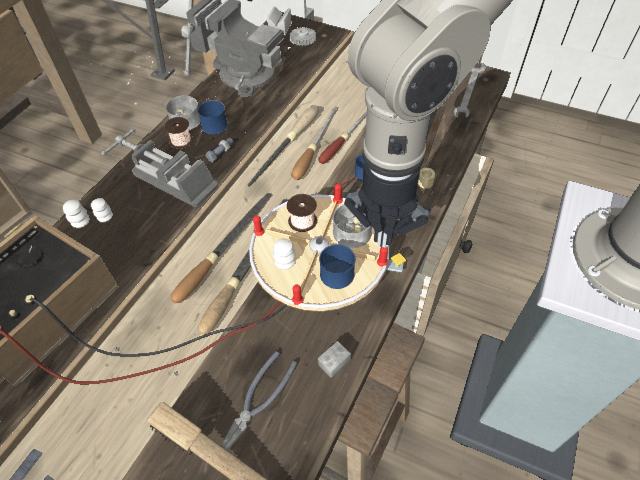

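The wrist view shows the closed fingertips at about (323,295), just short of the front peg, which is red at (331,290). The tin at (460,240) is well clear of them. Next I descend beside the peg.

Request:
{"name": "arm_command", "arguments": {"series": [[0, [-3, 0, 20], 0], [0, [-3, 0, 40], 0], [0, [-3, 0, 55], 0], [0, [-3, 0, 68], 0], [0, [-3, 5, 68], 0], [0, [-3, 10, 68], 0], [0, [-3, 13, 68], 0], [0, [-3, 13, 68], 0]]}}

```text
t: 4.2
eef_pos: [0.4236, 0.2597, 0.0829]
tool_rot: [-0.0, 0.999, 0.054, 0.0]
contact_force: [-0.4, 0.7, -0.6]
gripper_width: 0.006
```

```bash
python3 - <<'E'
from h import *
o,p,R=pose();print(o['t'],p,np.degrees(np.arctan2(R[1,0],R[0,0])),o['contact_force'])
m=camera_model('wrist');im=read_camera('wrist');cv2.imwrite('pics/w2.png',im)
im=read_camera('scene');cv2.imwrite('pics/s2.png',cv2.resize(im[160:330,220:440],None,fx=3.5,fy=3.5))
C=np.array([.548,.2445]);v=(R.T@np.array([*(C-p[:2]),0]))[:2]*1000;print('C in tool',v)
for k in range(1,9):
    a=-np.radians(2.5*k);c,s=np.cos(a),np.sin(a);w=v-np.array([[c,-s],[s,c]])@v;print(np.round(w,1),round(a,3))
E
```

```text
4.2 [0.42356095 0.25968673 0.08287391] 6.147271399974703 [-0.38530692  0.67432372 -0.61507334]
C in tool [122.09722754  28.42489301]
[-1.1  5.4] -0.044
[-2.  10.7] -0.087
[-2.7 16.2] -0.131
[-3.1 21.6] -0.175
[-3.3 27.1] -0.218
[-3.2 32.6] -0.262
[-2.9 38. ] -0.305
[-2.4 43.5] -0.349
```

View pics/w2.png

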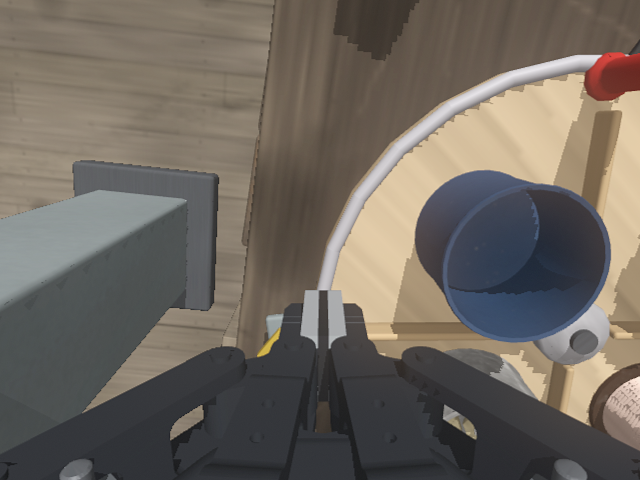

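View pics/s2.png

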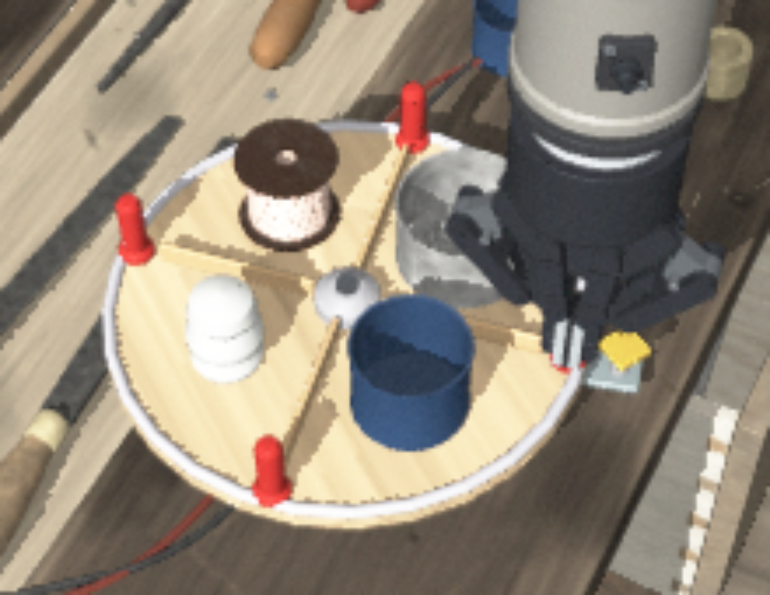

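The fingers sit next to the front peg at (565,360) in the crop, about 10 mm behind it, and touch nothing. Pushing slowly along the arc, with the tool turning along.

Request:
{"name": "arm_command", "arguments": {"series": [[0, [-0.8, 4, 0], -0.035], [0, [-1.5, 8, 0], -0.07], [0, [-2.2, 12, 0], -0.1], [0, [-2.6, 16, 0], -0.13], [0, [-2.9, 20, 0], -0.163], [0, [-3.1, 24, 0], -0.195], [0, [-3.3, 28, 0], -0.225], [0, [-3.2, 32, 0], -0.258]]}}

```text
t: 5.3
eef_pos: [0.4235, 0.2275, 0.0825]
tool_rot: [0.0, 0.983, 0.183, 0.0]
contact_force: [0.1, 0.2, 1.3]
gripper_width: 0.001
```

```bash
cat > look.py <<'E'
import sys
from h import *
o,p,R=pose();print(o['t'],p,np.degrees(np.arctan2(R[1,0],R[0,0])),o['contact_force'])
it=read_camera('top');cv2.imwrite(f'pics/t{sys.argv[1]}.png',cv2.resize(it[180:335,230:490],None,fx=3,fy=3))
im=read_camera('scene');cv2.imwrite(f'pics/s{sys.argv[1]}.png',cv2.resize(im[160:330,220:440],None,fx=3.5,fy=3.5))
for n,i,roi,z,C in(('top',it,(265,185,412,330),.075,(.5475,.2427)),('scene',im,(230,180,415,320),.065,(.5488,.2493))):
    for k,zz in(('red',z),('yellow',.042),('blue',.09 if n=='top' else .063)):
        for c,s in blobs(i,k,roi,20):
            if k=='blue' and n=='top': c=(s[0]+s[2]/2-.5,s[1]+s[3]/2-.5)
            w=ray(n,*c,zz)[:2]-C; print(n,k,s[4],np.round(w,4),'r',round(np.hypot(*w),4),'ang',round(np.degrees(np.arctan2(w[1],w[0]))%360,1))
C=np.array([.548,.2445]);v=(R.T@np.array([*(C-p[:2]),0]))[:2]*1000;print('C in tool',v)
for k in range(1,9):
    a=-np.radians(2*k);c,s=np.cos(a),np.sin(a);w=v-np.array([[c,-s],[s,c]])@v;print(np.round(w,1),round(a,3),end=' ')
E
python3 look.py 3
```

```text
5.3 [0.42351771 0.22749833 0.08249083] 21.093218704891544 [0.086847   0.21451823 1.29172566]
top red 63 [0.1172 0.0133] r 0.118 ang 6.5
top red 61 [ 0.0139 -0.1174] r 0.1182 ang 276.7
top red 56 [-0.0131  0.1173] r 0.118 ang 96.4
top blue 394 [-0.0534  0.0432] r 0.0687 ang 141.0
scene red 121 [ 0.0135 -0.1185] r 0.1193 ang 276.5
scene red 128 [0.1181 0.0135] r 0.1189 ang 6.5
scene red 126 [-0.1183 -0.011 ] r 0.1188 ang 185.3
scene red 143 [-0.0133  0.118 ] r 0.1188 ang 96.4
scene yellow 100 [-0.1415 -0.0359] r 0.146 ang 194.2
scene blue 928 [-0.0516  0.0372] r 0.0636 ang 144.2
C in tool [122.26015897  28.93699107]
[-0.9  4.3] -0.035 [-1.7  8.6] -0.07 [-2.4 12.9] -0.105 [-2.8 17.3] -0.14 [-3.2 21.7] -0.175 [-3.3 26.1] -0.209 [-3.4 30.4] -0.244 [-3.2 34.8] -0.279
```

View pics/s3.png

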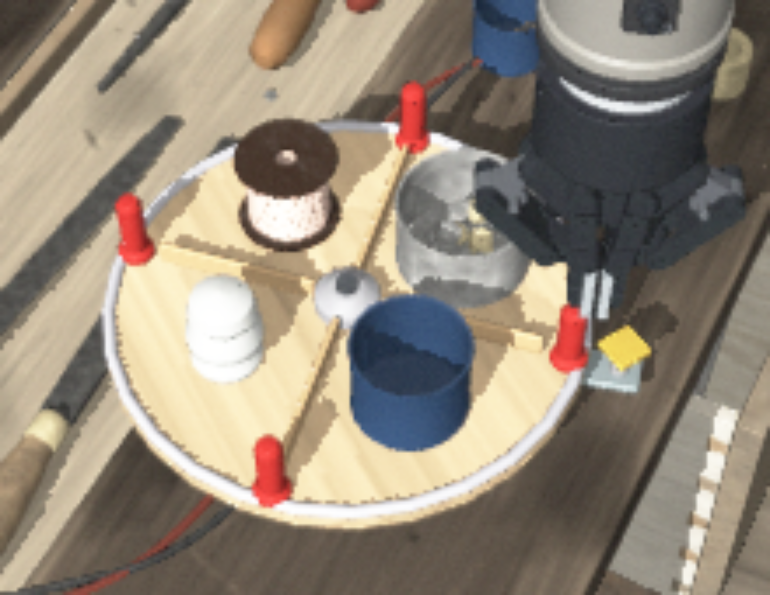

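```bash
python3 - <<'E'
from h import *
def crop(u):return (u[0]-220)*3.5,(u[1]-160)*3.5
print('s2 tip',crop(proj('scene',(.4236,.2597,.066))),'tcp',crop(proj('scene',(.4236,.2597,.083))))
print('s3 tip',crop(proj('scene',(.4235,.2275,.066))),'tcp',crop(proj('scene',(.4235,.2275,.083))))
for z in (.04,.085): print('peg',z,crop(proj('scene',(.4298,.2337,z))))
E
```

```text
s2 tip (np.float64(566.3872171596472), np.float64(376.60310705341954)) tcp (np.float64(568.9646840237998), np.float64(357.0560339913899))
s3 tip (np.float64(588.7297164033729), np.float64(328.20511070203315)) tcp (np.float64(591.5883381378532), np.float64(308.3153837299992))
peg 0.04 (np.float64(568.8596357076228), np.float64(362.5930830294401))
peg 0.085 (np.float64(575.6737970560446), np.float64(311.1018315422802))
```

View pics/t3.png

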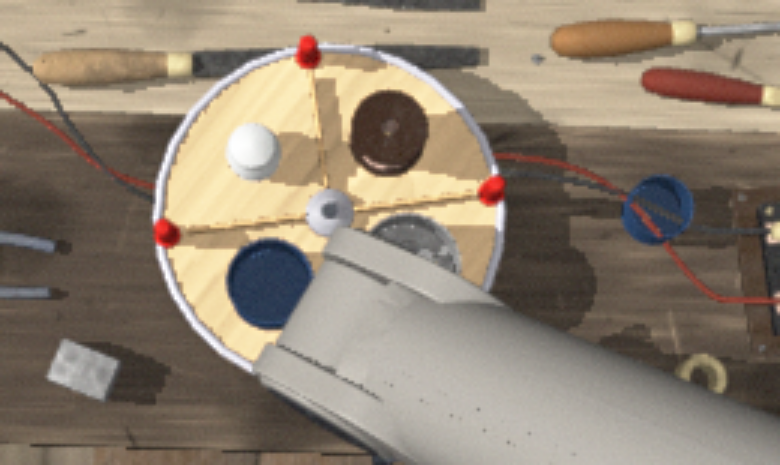

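```bash
python3 - <<'E'
from h import *
o,p,R=pose();print(o['contact_force'],o['gripper_width'],p)
m=camera_model('wrist');im=read_camera('wrist');cv2.imwrite('pics/w4.png',im)
for d in (0,.017): print(d,proj('w',p+R@np.array([0,0,d]),m), proj('w',p+R@np.array([0,.011,d]),m))
im=read_camera('scene');cv2.imwrite('pics/s4.png',cv2.resize(im[220:280,350:430],None,fx=9,fy=9,interpolation=cv2.INTER_NEAREST))
def crop(u):return (u[0]-350)*9,(u[1]-220)*9
for y in(-.011,.011):
  for x in (-.007,.007):print(x,y,crop(proj('scene',p+R@np.array([x,y,.017]))))
E
```

```text
[-0.31803283 -0.29541361  0.34547821] -0.0011095703137135992 [0.42359228 0.22717712 0.08242242]
0 (np.float64(320.2943255451089), np.float64(306.5941182652786)) (np.float64(320.3428835685515), np.float64(331.4738708302868))
0.017 (np.float64(320.53294468599523), np.float64(289.85487489288323)) (np.float64(320.57319312079557), np.float64(312.77745763393875))
-0.007 -0.011 (np.float64(380.92223076095945), np.float64(351.3578719025165))
0.007 -0.011 (np.float64(308.8972987233625), np.float64(348.7962685764037))
-0.007 0.011 (np.float64(378.1711437798284), np.float64(260.34227047269417))
0.007 0.011 (np.float64(307.1616787272462), np.float64(257.8791961584719))
```

View pics/s4.png

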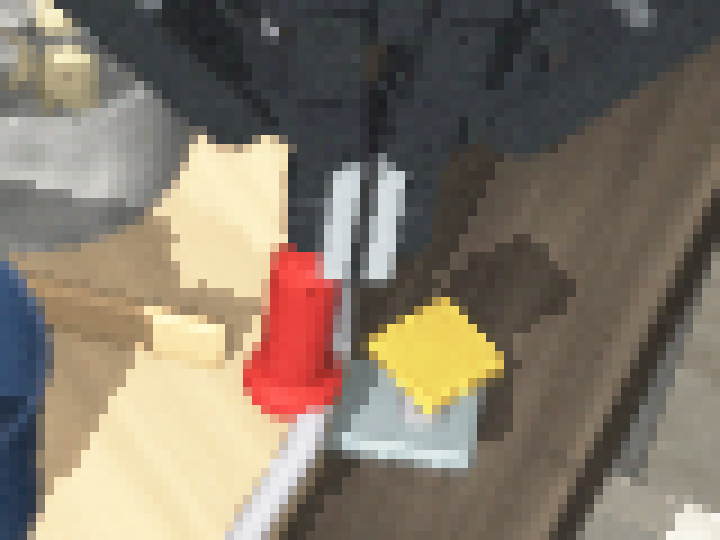

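View pics/w4.png

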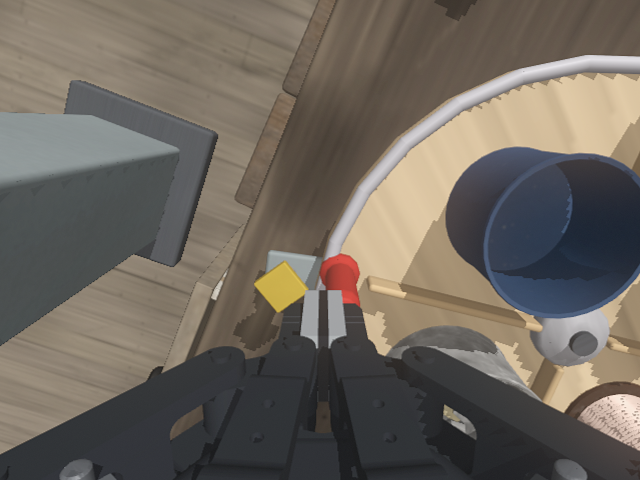

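The zoomed scene view shows the fingertips at (365,280), above and beyond the peg at (300,250). They passed over its top, so the shut tips sit higher than the stated 17 mm ahead of the TCP. The carousel hasn't moved: its pegs are still at 6.5, 96.4 and 276.7°. I'll back off, go lower and push again.

```bash
python3 - <<'E'
from h import *
rows([(.424,.245,.083,14),(.425,.263,.083,6.1),(.426,.264,.075,6.1),(.426,.264,.066,6.1),(.426,.264,.062,6.1),(.426,.264,.062,6.1)])
E
```

```text
[[0, [7, -16, 0], 0.121], [0, [14, -32, 0], 0.259], [0, [15, -33, 8], 0.259], [0, [15, -33, 17], 0.259], [0, [15, -33, 21], 0.259], [0, [15, -33, 21], 0.259]]
```

Request:
{"name": "arm_command", "arguments": {"series": [[0, [4, -8, 0], 0.06], [0, [7, -16, 0], 0.12], [0, [11, -25, 0], 0.19], [0, [15, -33, 0], 0.26], [0, [15, -33, 8], 0.26], [0, [15, -33, 17], 0.26], [0, [15, -33, 21], 0.26], [0, [15, -33, 21], 0.26]]}}

```text
t: 6.5
eef_pos: [0.4254, 0.2635, 0.0609]
tool_rot: [0.0, 0.999, 0.053, -0.001]
contact_force: [0.1, 0.4, 0.7]
gripper_width: 0.004
```

```bash
cat > z.py <<'E'
import sys
from h import *
o,p,R=pose();print(o['t'],o['contact_force'],p)
im=read_camera('wrist');cv2.imwrite(f'pics/w{sys.argv[1]}.png',im)
im=read_camera('scene');cv2.imwrite(f'pics/s{sys.argv[1]}.png',cv2.resize(im[220:280,350:430],None,fx=9,fy=9,interpolation=cv2.INTER_NEAREST))
E
python3 z.py 5
```

```text
6.5 [0.07662148 0.40350081 0.72998573] [0.42537613 0.26348755 0.0609446 ]
```

View pics/s5.png

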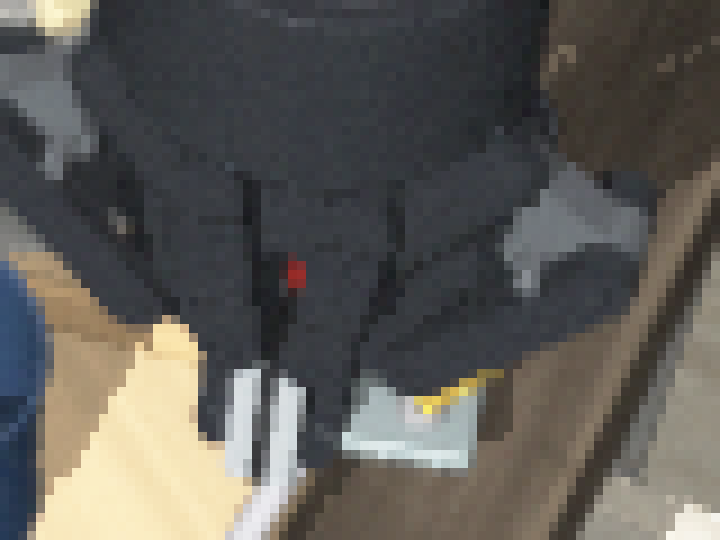

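View pics/w5.png

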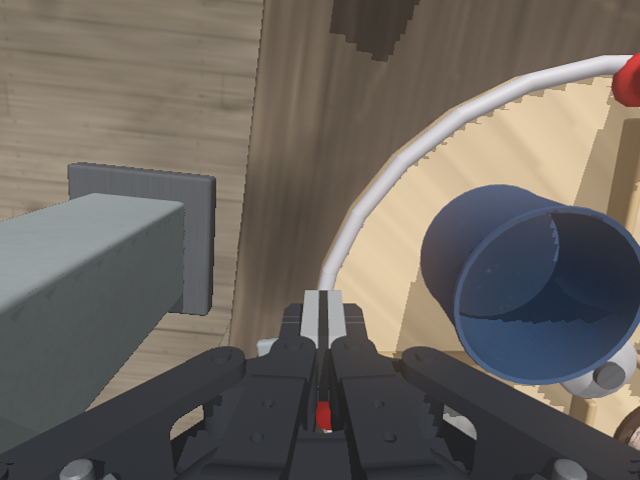

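Request:
{"name": "arm_command", "arguments": {"series": [[0, [-1, 4.2, 0], -0.035], [0, [-1.9, 8.4, 0], -0.07], [0, [-2.7, 12.7, 0], -0.105], [0, [-3.3, 17, 0], -0.14], [0, [-3.7, 21.3, 0], -0.175]]}}

```text
t: 7.22
eef_pos: [0.4242, 0.2425, 0.0616]
tool_rot: [-0.0, 0.99, 0.141, 0.0]
contact_force: [0.3, 1.2, -0.6]
gripper_width: -0.0
```

```bash
python3 look.py 6
```

```text
7.225 [0.42420725 0.24249914 0.06158198] 16.23730076317166 [ 0.29025058  1.24381048 -0.63514315]
top red 63 [0.1173 0.0154] r 0.1183 ang 7.5
top red 60 [ 0.0158 -0.1168] r 0.1179 ang 277.7
top red 58 [-0.0153  0.1162] r 0.1172 ang 97.5
top blue 239 [-0.0533  0.0496] r 0.0728 ang 137.1
scene red 129 [ 0.017  -0.1187] r 0.12 ang 278.1
scene red 124 [0.1179 0.0167] r 0.1191 ang 8.1
scene red 150 [-0.0169  0.1177] r 0.1189 ang 98.2
scene yellow 93 [-0.1425 -0.0358] r 0.1469 ang 194.1
scene blue 919 [-0.0532  0.0356] r 0.064 ang 146.2
C in tool [119.41436042  32.69342369]
[-1.1  4.2] -0.035 [-2.   8.4] -0.07 [-2.8 12.7] -0.105 [-3.4 16.9] -0.14 [-3.9 21.2] -0.175 [-4.2 25.5] -0.209 [-4.4 29.9] -0.244 [-4.4 34.2] -0.279
```

View pics/s6.png

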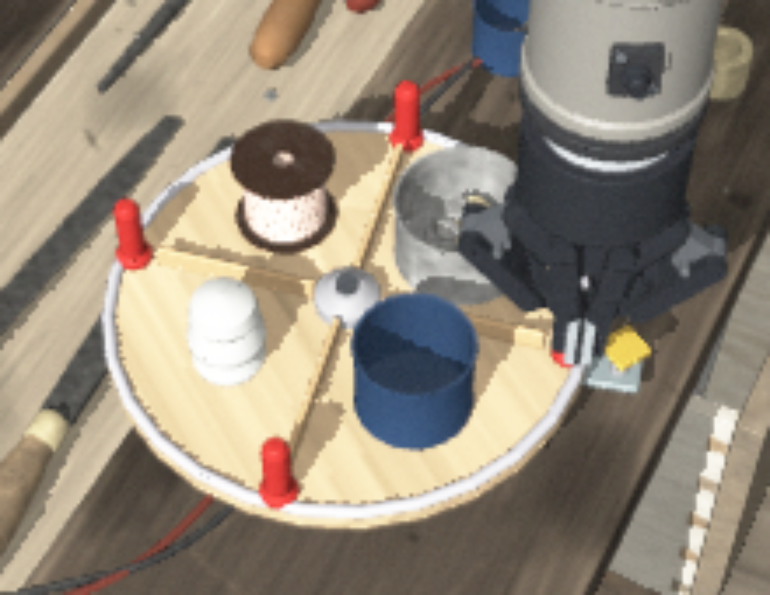

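Request:
{"name": "arm_command", "arguments": {"series": [[0, [-1.1, 4.2, 0], -0.035], [0, [-2, 8.4, 0], -0.07], [0, [-2.8, 12.7, 0], -0.105], [0, [-3.4, 16.9, 0], -0.14], [0, [-3.9, 21.2, 0], -0.175], [0, [-4.2, 25.5, 0], -0.209], [0, [-4.4, 29.9, 0], -0.244], [0, [-4.4, 34.2, 0], -0.279]]}}

```text
t: 8.32
eef_pos: [0.4293, 0.2079, 0.0614]
tool_rot: [0.0, 0.961, 0.277, -0.0]
contact_force: [-2.1, 0.9, 1.3]
gripper_width: -0.0
```

```bash
python3 look.py 7
```

```text
8.325 [0.42926571 0.20788142 0.0614147 ] 32.21636097913009 [-2.10444671  0.87823052  1.32443755]
top red 65 [0.1087 0.047 ] r 0.1184 ang 23.4
top red 64 [ 0.0477 -0.1084] r 0.1185 ang 293.7
top red 57 [-0.0472  0.1078] r 0.1177 ang 113.6
top blue 388 [-0.0633  0.0255] r 0.0682 ang 158.1
scene red 124 [ 0.0488 -0.109 ] r 0.1194 ang 294.1
scene red 133 [0.1085 0.048 ] r 0.1187 ang 23.9
scene red 24 [-0.1078 -0.0343] r 0.1131 ang 197.7
scene red 140 [-0.0484  0.1084] r 0.1187 ang 114.1
scene yellow 97 [-0.1417 -0.0359] r 0.1462 ang 194.2
scene blue 473 [-0.0541 -0.0051] r 0.0543 ang 185.4
scene blue 473 [-0.0696  0.0418] r 0.0811 ang 149.0
C in tool [119.97607329  32.31855884]
[-1.1  4.2] -0.035 [-2.   8.4] -0.07 [-2.7 12.7] -0.105 [-3.3 17. ] -0.14 [-3.8 21.3] -0.175 [-4.1 25.7] -0.209 [-4.3 30. ] -0.244 [-4.3 34.3] -0.279
```

View pics/s7.png

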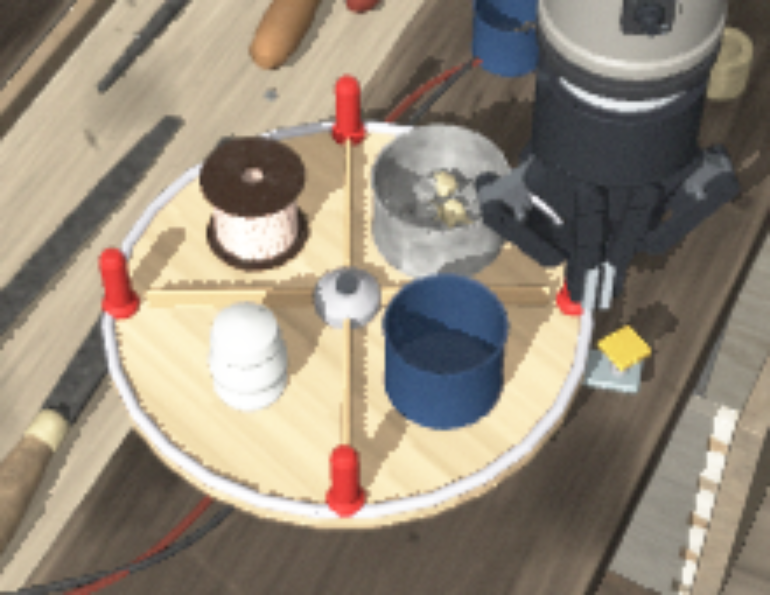

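The push works: the carousel has turned about 17° and the tin has moved with it (top view 158°). Continuing.

Request:
{"name": "arm_command", "arguments": {"series": [[0, [-1, 4.2, 0], -0.035], [0, [-1.8, 8.4, 0], -0.07], [0, [-2.4, 12.7, 0], -0.105], [0, [-2.8, 17, 0], -0.14], [0, [-3.2, 21.3, 0], -0.175], [0, [-3.4, 25.7, 0], -0.209], [0, [-3.4, 30, 0], -0.244], [0, [-3.3, 34.3, 0], -0.279]]}}

```text
t: 9.43
eef_pos: [0.4444, 0.1771, 0.0612]
tool_rot: [0.0, 0.913, 0.408, -0.001]
contact_force: [-2.3, 0.9, -0.6]
gripper_width: 0.002
```

```bash
python3 look.py 8
```

```text
9.425 [0.44436164 0.17708002 0.06124931] 48.13375047654108 [-2.29786985  0.88828477 -0.61442407]
top red 66 [0.0918 0.0749] r 0.1185 ang 39.2
top red 66 [ 0.075  -0.0914] r 0.1182 ang 309.4
top red 53 [-0.0752  0.091 ] r 0.118 ang 129.6
top yellow 81 [-0.1397 -0.0328] r 0.1435 ang 193.2
top blue 381 [-0.0679  0.0076] r 0.0683 ang 173.6
scene red 118 [ 0.0769 -0.0915] r 0.1195 ang 310.0
scene red 51 [-0.0923 -0.0636] r 0.1121 ang 214.6
scene red 134 [0.0907 0.0766] r 0.1187 ang 40.2
scene red 153 [-0.0761  0.0915] r 0.119 ang 129.8
scene yellow 97 [-0.1417 -0.0359] r 0.1462 ang 194.2
scene blue 922 [-0.0671  0.0003] r 0.0671 ang 179.8
C in tool [119.3755035   32.18423963]
[-1.1  4.2] -0.035 [-2.   8.4] -0.07 [-2.7 12.7] -0.105 [-3.3 16.9] -0.14 [-3.8 21.2] -0.175 [-4.1 25.5] -0.209 [-4.2 29.8] -0.244 [-4.2 34.2] -0.279
```

View pics/s8.png

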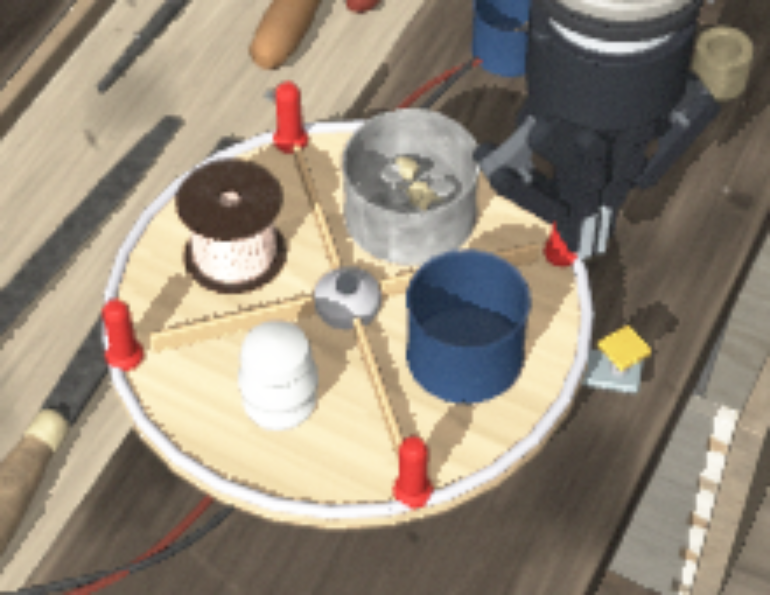

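Request:
{"name": "arm_command", "arguments": {"series": [[0, [-1, 4.2, 0], -0.035], [0, [-1.8, 8.4, 0], -0.07], [0, [-2.5, 12.7, 0], -0.105], [0, [-3.1, 16.9, 0], -0.14], [0, [-3.5, 21.2, 0], -0.175], [0, [-3.8, 25.5, 0], -0.209], [0, [-3.9, 29.8, 0], -0.244], [0, [-3.8, 34, 0], -0.279]]}}

```text
t: 10.52
eef_pos: [0.4671, 0.1516, 0.0613]
tool_rot: [0.0, 0.848, 0.53, -0.001]
contact_force: [-1.6, 0.3, 0.9]
gripper_width: -0.0
```

```bash
python3 look.py 9
```

```text
10.525 [0.46712238 0.15159059 0.06126803] 64.07232991317973 [-1.62231467  0.28683175  0.94913084]
top red 63 [ 0.0975 -0.0672] r 0.1185 ang 325.4
top red 59 [0.067  0.0969] r 0.1178 ang 55.3
top red 51 [-0.0976  0.0663] r 0.118 ang 145.8
top yellow 79 [-0.1395 -0.0326] r 0.1433 ang 193.2
top blue 407 [-0.0672 -0.0135] r 0.0686 ang 191.3
scene red 120 [ 0.0988 -0.0672] r 0.1194 ang 325.8
scene red 63 [-0.0685 -0.0879] r 0.1114 ang 232.0
scene red 138 [0.0667 0.0985] r 0.1189 ang 55.9
scene red 145 [-0.098  0.066] r 0.1181 ang 146.0
scene yellow 95 [-0.1417 -0.0359] r 0.1462 ang 194.2
scene blue 915 [-0.0662 -0.0196] r 0.069 ang 196.5
C in tool [118.92028724  32.11356719]
[-1.   4.2] -0.035 [-2.   8.4] -0.07 [-2.7 12.6] -0.105 [-3.3 16.9] -0.14 [-3.8 21.1] -0.175 [-4.1 25.4] -0.209 [-4.2 29.7] -0.244 [-4.2 34. ] -0.279
```

View pics/t9.png

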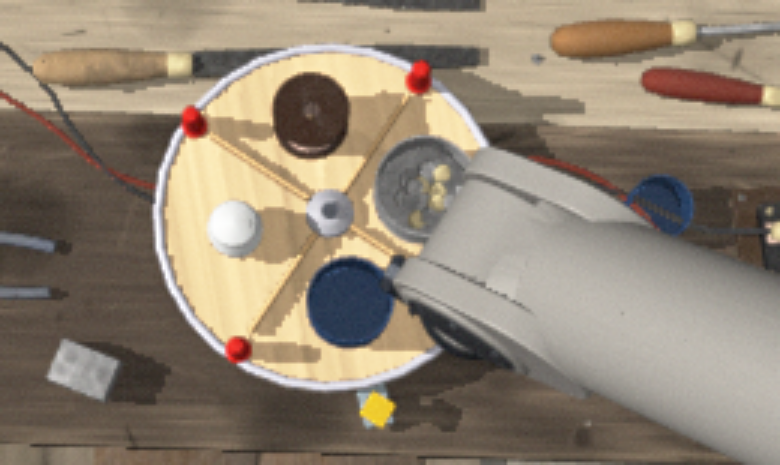

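View pics/s9.png

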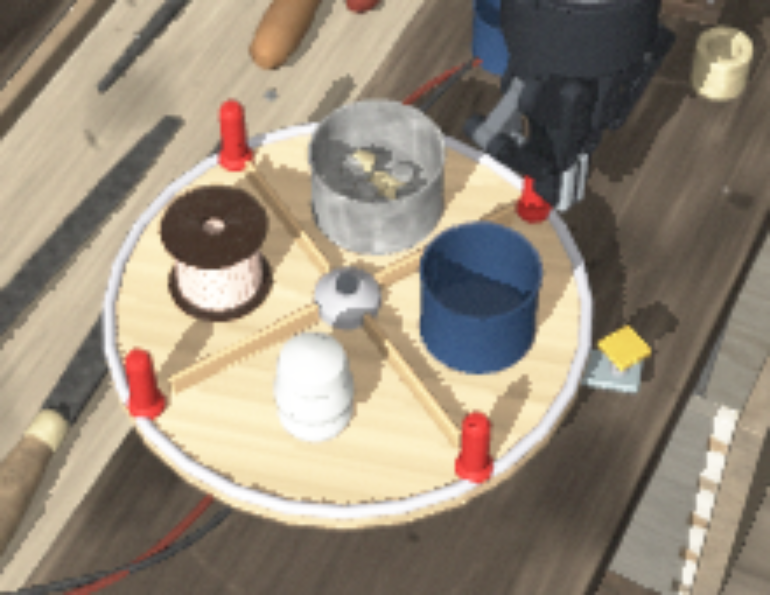

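The tin is now about 2 to 3° short of the pointer, so I make a small last push, then back off and lift.

Request:
{"name": "arm_command", "arguments": {"series": [[0, [-0.7, 3, 0], -0.025], [0, [-1.3, 5.6, 0], -0.047], [0, [-1.3, 5.6, 0], -0.047], [0, [-1.3, 1, 0], -0.047], [0, [-1.3, -5, 0], -0.047], [0, [-3, -5, -15], -0.047], [0, [-5, -5, -50], -0.047], [0, [-10, -5, -100], -0.047]]}}

```text
t: 11.62
eef_pos: [0.4581, 0.1451, 0.1627]
tool_rot: [-0.0, 0.835, 0.55, -0.001]
contact_force: [1.0, -0.1, 0.5]
gripper_width: -0.004
```

```bash
python3 look.py 10; python3 - <<'E'
from h import *
o,p,R=pose();p[2]=.25;rows([(p[0]-.0,p[1]-.05,.25,64),(.43,.05,.27,50),(.45,0,.27,40),(.45,-.05,.27,30),(.45,-.11,.27,20),(.45,-.17,.27,10)])
E
```

```text
11.625 [0.45808518 0.14511244 0.16272227] 66.80102217858946 [ 1.00821668 -0.12839627  0.48239453]
top red 67 [ 0.101  -0.0619] r 0.1185 ang 328.5
top red 61 [0.0618 0.1008] r 0.1182 ang 58.5
top red 54 [-0.101   0.0613] r 0.1182 ang 148.8
top yellow 81 [-0.1397 -0.0328] r 0.1435 ang 193.2
top blue 436 [-0.0662 -0.0167] r 0.0683 ang 194.1
scene red 117 [ 0.1015 -0.0623] r 0.1191 ang 328.4
scene red 139 [-0.0616 -0.1019] r 0.119 ang 238.8
scene red 140 [0.0621 0.1012] r 0.1187 ang 58.5
scene red 140 [-0.1013  0.0622] r 0.1189 ang 148.5
scene yellow 95 [-0.1418 -0.036 ] r 0.1463 ang 194.2
scene blue 933 [-0.0651 -0.0228] r 0.0689 ang 199.3
C in tool [126.77102654  43.49303666]
[-1.4  4.5] -0.035 [-2.7  8.9] -0.07 [-3.9 13.5] -0.105 [-4.8 18.1] -0.14 [-5.6 22.7] -0.175 [-6.3 27.3] -0.209 [-6.8 32. ] -0.244 [-7.1 36.6] -0.279 [[0, [-46, 20, -83], 0.048], [0, [-101, 10, -104], 0.292], [0, [-139, 48, -104], 0.467], [0, [-185, 68, -104], 0.641], [0, [-240, 92, -104], 0.816], [0, [-295, 115, -104], 0.99]]
```

View pics/s10.png

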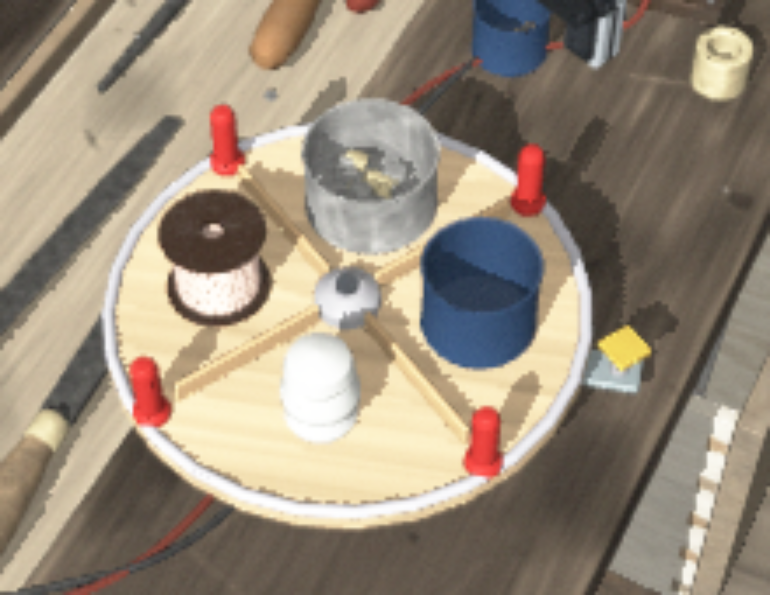

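```bash
python3 - <<'E'
from h import *
C=np.array([.5488,.2493]);w=ray('scene',220+481.5/3.5,160+261/3.5,.09)[:2]-C;a=np.degrees(np.arctan2(w[1],w[0]))%360
print(w,np.hypot(*w),a,'sideways mm vs pointer 194.2:',1000*np.hypot(*w)*np.sin(np.radians(a-194.2)))
it=read_camera('top');cv2.imwrite('pics/t11.png',cv2.resize(it[180:335,230:490],None,fx=3,fy=3))
for c,s in blobs(it,'blue',(265,185,412,330)):print(c,s)
E
```

```text
[-0.06577841 -0.02254033] 0.0695331990330055 198.91507767602795 sideways mm vs pointer 194.2: 5.7156829176726465
(np.float64(347.9), np.float64(279.4)) (np.int32(335), np.int32(266), np.int32(27), np.int32(29), np.int32(445))
```

View pics/t11.png

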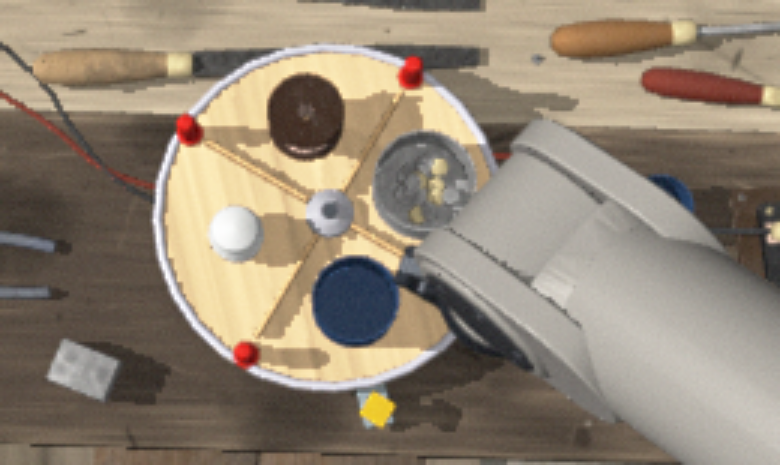

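```bash
python3 - <<'E'
from h import *
it=read_camera('top');sc=read_camera('scene')
def tri(a,b):
    P=[]
    for n in('top','scene'):
        m=camera_model(n);f=240/np.tan(np.radians(m['fov_y']/2));K=np.array([[f,0,m['cx']],[0,f,m['cy']],[0,0,1]])
        P.append(K@np.c_[m['R'],m['t']])
    X=cv2.triangulatePoints(P[0],P[1],np.array(a,float).reshape(2,1),np.array(b,float).reshape(2,1)).ravel();X=X[:3]/X[3]
    return X,np.hypot(*(np.array(proj('top',X))-a)),np.hypot(*(np.array(proj('scene',X))-b))
yt=blobs(it,'yellow',(265,185,412,330))[0][0];ys=blobs(sc,'yellow',(230,180,415,320))[0][0]
print('pointer',tri(yt,ys))
print('rim',tri((348,279.8),(220+481.5/3.5,160+261/3.5)))
rt=[c for c,s in blobs(it,'red',(265,185,412,330),20)];rs=[c for c,s in blobs(sc,'red',(230,180,415,320),20)]
for a in rt:
    A=ray('top',*a,.07)[:2]; b=min(rs,key=lambda b:np.hypot(*(ray('scene',*b,.065)[:2]-A)));print('peg',tri(a,b))
# plate rim check / scene hub
g=cv2.cvtColor(sc,cv2.COLOR_BGR2GRAY)
print('hub', tri((230+330/3,180+212/3),(220+348/3.5,160+284/3.5)))
# z-height check of known points per camera: residual of each at known z
for n,p,z in(('top',yt,.042),('scene',ys,.042),('top',(348,279.8),.09),('scene',(357.6,234.6),.09),('top',(230+330/3,180+212/3),.059),('scene',(220+348/3.5,160+284/3.5),.059)):print(n,z,np.round(ray(n,*p,z),4))
E
```

```text
pointer (array([0.40801321, 0.20992804, 0.03731641]), np.float64(0.00598394482118606), np.float64(0.009188593309191596))
rim (array([0.48238923, 0.22613654, 0.0892821 ]), np.float64(0.2993429683575353), np.float64(0.46214395187854374))
peg (array([0.65392195, 0.1800206 , 0.0559296 ]), np.float64(0.27334278837069886), np.float64(0.4001194541762109))
peg (array([0.61427277, 0.34502006, 0.05482081]), np.float64(0.24539066062482115), np.float64(0.39562177147828426))
peg (array([0.44894117, 0.30478429, 0.05395804]), np.float64(0.2586584396404498), np.float64(0.4188148653978392))
hub (array([0.5505961 , 0.24113868, 0.05237988]), np.float64(0.17254537818032398), np.float64(0.2654361276059074))
top 0.042 [0.4078 0.2101 0.042 ]
scene 0.042 [0.4074 0.2132 0.042 ]
top 0.09 [0.4817 0.226  0.09  ]
scene 0.09 [0.483  0.2268 0.09  ]
top 0.059 [0.5492 0.2411 0.059 ]
scene 0.059 [0.5489 0.2457 0.059 ]
```

The two views put the tin between about 1 and 6 mm sideways of the pointer line. Redone with the hub as the axis, that becomes 0 to 4 mm, well within the 10 mm limit. All four things stand upright and the arm is clear, so I'm handing in.

```bash
python3 - <<'E'
from station import bot,status
o=status.get_obs();print(o['t'],o['contact_force']);print(bot.hand_in())
E
```

```text
11.875 [ 0.2273082  -0.26679467  0.60783295]
the job is handed in; nothing more can be done
None
```

I turned the carousel about 52° by pushing its front red peg with the closed fingers. Then I backed off, lifted clear and handed in at t = 11.9 s; no verdict was reported.

- **First pass:** it missed. The shut fingertips sat higher than I had assumed and went over the peg without moving the carousel. I went about 20 mm lower and pushed again, with measured forces of only 1–3 N.
- **Final position of the tin:** the two cameras disagreed somewhat. The top view puts its centre about 1 mm sideways of the pointer line, the scene view 4–6 mm depending on the axis estimate. Both are inside the 10 mm limit. The tin is 68–70 mm from the axis.
- **Other things:** in the last pictures all four things stand upright on the plate and the arm is clear of the carousel. By eye the steel block, bush and pliers have not moved; I did not measure them again.

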